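Put the washed espresso cup mouth-down in the drying tray

ROBOT

A 7-joint arm with a two-finger parallel gripper is mounted at the origin on a cart in front of the work surface, level with it; the furniture and walls round the work are solid. World frame = base frame: x ahead of the robot, y to its left, z up, the work surface at z = 0. Lengths are in m, angles in rad, forces in N, time in s.
With the tool pointing down it reaches from about 0.4 to 0.85 m from the base axis. Payload 4.5 kg.
Tool frame: the origin (TCP) lies on the centre line of the jaws, within the pads' length; the fingertips stand r.tip_extent ahead of it and the grasp point (between the pads) is the TCP (r.tip_extent is the distance from the TCP to the fingertips, in m); z points along the fingers, y is the line along which they close (so a half turn about z gives the same grasp; the last joint's range is limited). The gripper opens to 88 mm and grips with 3 to 60 N. Pads are 18 mm wide; open, the fingers measure 123 mm over their backs; the gripper's body (75 mm by 187 mm) begins 45 mm behind the grasp point.
Start: joints at [1.305, 0.689, -0.195, 1.565, 0.157, 0.902, -0.215], TCP at [0.185, -0.597, 0.258] pointing down, gripper open.
Joint ranges: [-3.01, 3.01], [-0.46, 2.08], [-1.47, 1.51], [0.13, 2.56], [-1, 4.14], [0.04, 2.09], [-2.66, 2.66]. Speed limits (rad/s): [2.57, 2.57, 3.14, 3.14, 3.14, 3.14, 3.14].

INTERFACE

Orientations are given as a unit quaternion [x, y, z, w].
In Python, from plant import sensors, vision, finish_job, r gives the robot as it stands. The module is installed in compiled form; this text tells all that it offers.
- The arm moves only by the tool step_arm, never from a script. Its argument "steps" is a list of rows, each a list of 2 entries, a list of its own where there are three numbers: the shift along the tool's x, y, z in cm, then the turn, a rotation vector about the tool's x, y, z in degrees. A call has 1 to 12 rows; each row shifts and turns the commanded pose from where the row before left it, along the tool's axes as they then stand; what a row does not reach is not made up. A row lasts 1/8 s, in which the tool goes at most 62.5 mm and 10.7 degrees, less where a joint would pass 70% of its speed; a pose out of reach is approached as far as the arm can. A call with a gripper value outside its range is refused whole. "claw" is the opening, from -1 (shut) to 1 (fully open), set as the call begins (left out, the last holds). The fingers move at their own pace and stop on an object; "grip_force" is the grip in N (left out, the last holds). Time passes only in rows, so rows that do not move let the fingers close. It gives the time, the measured TCP pose, the force, the opening and the grip force at its end, in the units of the state.
- sensors.get_state(): the state, without advancing time (a new reading comes with each control period).
- vision.snapshot(name): name is "scene" or "top" or "wrist"; returns a dict with "img" (420x560x3 uint8, red, green, blue), "fx", "fy", "cx", "cy" (pixels), "position" and "rotation" of the camera in the world. Camera axes: x right, y down, z forward; pixel columns grow to the right and rows downward; lengths in m; the calibration is good to about 2 mm. A picture is of the moment at which its call begins. There is no depth.
- finish_job(): hands the job in; it is judged then, once.
The state is a dict: "clock": time; "q": joint angles; "qd": joint speeds; "joint_torque": joint torques, N m; "tool_pos": TCP position; "eef_rot": TCP orientation; "contact_force": force on the tool from outside, world axes, zero at the start; "moment": the same for the moment, N m; "opening": opening from 0.0 (shut) to 1.0 (fully open); "finger_force": force on a finger pad.
Only numpy, scipy, OpenCV 4.12 (cv2) and the standard library are available. Lean on these libraries where they do the work, as an engineer would, in place of code of your own. Each camera call takes 0.05 s, during which the arm holds its last target. There are 200 camera calls.

TASK

Put the washed espresso cup, the one standing upside down on the worktop, into the empty round pocket of the wooden drying tray, mouth down like the cup already in the tray. Set it down rather than dropping it, and leave the cup that stands mouth up and the cup in the tray as they are.

Things in the scene. Friction and masses are not known exactly. Their poses are not given: they have to be found in the camera images.
- washed_cup: white handleless cup, loose, 0.16 kg, standing mouth down on the worktop: hollow cone 85 mm high, 68 mm across at the mouth (below), 53 mm near the top, with a closed 44 mm foot on top; 59 mm across 50 mm above the mouth, a good height to grip. Origin: centre of the mouth; z from mouth to foot, now up. A garlic bulb 55 mm high and the bread bin (front at x = 0.54, 185 mm high) stand near.
- used_cup: the same kind of cup standing mouth up on the worktop, loose: to be left alone. Origin: centre under its foot; z points from foot to mouth, up.
- dried_cup: the same kind of cup standing mouth down in the occupied pocket of the tray, loose: to be left alone. Origin: centre of the mouth plane; z points from mouth to foot, up.
- free_pocket (a point): centre of the floor of the empty pocket of the wooden tray, 10 mm above the worktop; z up. The tray is fixed: a light wooden block 228 x 112 x 24 mm lying flat at varied yaw, with two round pockets 88 mm across and 14 mm deep, 116 mm apart along its length. The point's x axis points along the tray, away from the occupied pocket. A wall cupboard hangs 0.5 m up beyond x = 0.6.

How it is judged:
At the end, for the whole second after the job is handed in: The washed cup stands still on the floor of the empty pocket (mouth within 5 mm of the floor, centre within 14 mm of the pocket's), mouth down within 7 degrees of plumb; the other two cups still stand as they did, within 7 degrees of plumb (horizontal distance between washed_cup and free_pocket below 0.014 m and z of washed_cup in the frame of free_pocket between -0.005 and 0.005 m and angle between each of washed_cup, used_cup, dried_cup's own z axis and vertical below 0.12 rad and linear speed of washed_cup below 0.02 m/s and angular speed of washed_cup below 0.2 rad/s); the robot touches nothing.
It fails at once if the washed cup is let go of more than 45 mm above the worktop (dropped) (height (world z) of washed_cup above 0.045 m and contact force between washed_cup and the fingers below 0.02 N).
It fails at once if the mouth-up cup is shifted more than 30 mm or tipped (distance of used_cup from where it was at the start of the episode above 0.03 m or angle between used_cup's own z axis and vertical above 0.5 rad).
It fails at once if the cup already in the tray is shifted more than 25 mm or tipped (distance of dried_cup from where it was at the start of the episode above 0.025 m or angle between dried_cup's own z axis and vertical above 0.5 rad).
It also fails if it takes over 32 s, if anything falls off the work surface, if the arm or the gripper's body presses on something with over 40 N, if the wrist force passes 120 N, or if a joint passes its speed limit or range.

## Working session

There is one attempt and no reset: what is moved stays moved. The work goes in short steps, Python scripts to look and compute and a tool call to move; the robot and the scene stay as the last step left them, time stands still between calls to the robot, and variables do not carry over. Pictures are saved under pics/ and viewed, at most 10 in all, crops included, and the job is handed in when it is done.

Besides the shell and the picture viewer there is one more tool, called after ">>>" by a JSON object that holds its "op" and its "data", one argument or row to a line. step_arm: Moves the arm, as the interface text tells. Its arguments: {"type":"object","properties":{"steps":{"type":"array"},"claw":{"type":"number"},"grip_force":{"type":"number"}},"required":["steps"]}

```bash
mkdir -p pics; python3 - <<'E'
from plant import sensors, vision, r
import cv2,numpy as np
for n in("scene","top"):
    s=vision.snapshot(n); cv2.imwrite(f"pics/{n}0.png",s["img"][:,:,::-1])
    print(n,s["fx"],s["cx"],s["cy"],np.round(s["position"],3),np.round(s["rotation"],3).tolist())
st=sensors.get_state();print(st["clock"],st["tool_pos"],st["eef_rot"],st["opening"],r.tip_extent)
E
```

```text
scene 445.8851320558833 273.52973059116715 206.6411260726999 [-0.07   0.532  0.462] [-0.295, 0.797, -0.494, 0.183]
top 388.35974992343 286.0807678415903 205.3735515875028 [ 0.332 -0.08   0.862] [-0.692, 0.713, -0.078, 0.076]
0.1 [ 0.18438522 -0.59661662  0.25701422] [ 9.88780181e-01  1.49375603e-01 -2.01095317e-04 -8.00986453e-04] 1.0008108490929892 0.019
```

View pics/scene0.png

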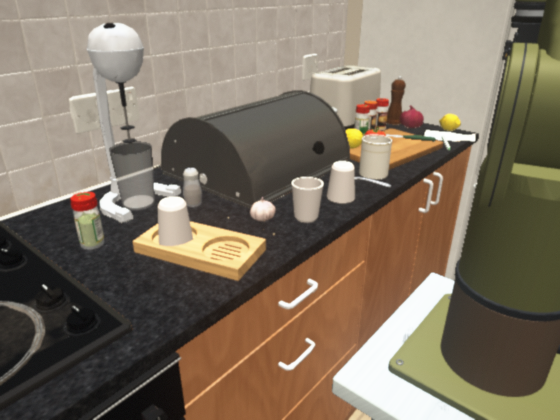

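View pics/top0.png

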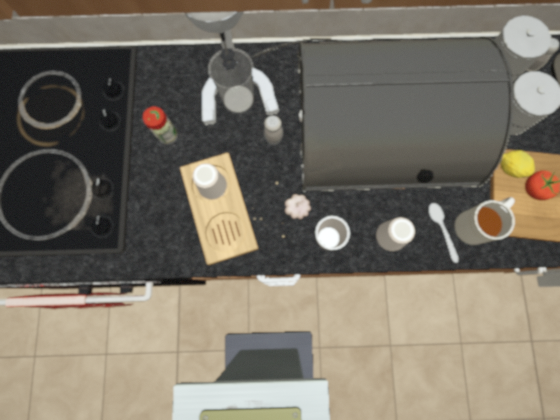

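The top view shows the washed cup's foot at about (401,231), the used cup at (332,233), the tray's free pocket near (226,231) and the dried cup's foot at (206,176). I'll enlarge these for exact pixels.

```bash
python3 - <<'E'
import cv2,numpy as np
i=cv2.imread("pics/top0.png")
a=cv2.resize(i[145:275,170:270],None,fx=4,fy=4,interpolation=2)[:520,:400]
b=cv2.resize(i[190:320-0,330:430][:130],None,fx=4,fy=4,interpolation=2)
c=np.hstack([a,b])
for k in range(0,800,40):
    cv2.line(c,(k,0),(k,6),(0,0,255),1); 
    if k<520: cv2.line(c,(0,k),(6,k),(0,0,255),1)
cv2.imwrite("pics/crop0.png",c)
E
```

```text
(no output)
```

View pics/crop0.png

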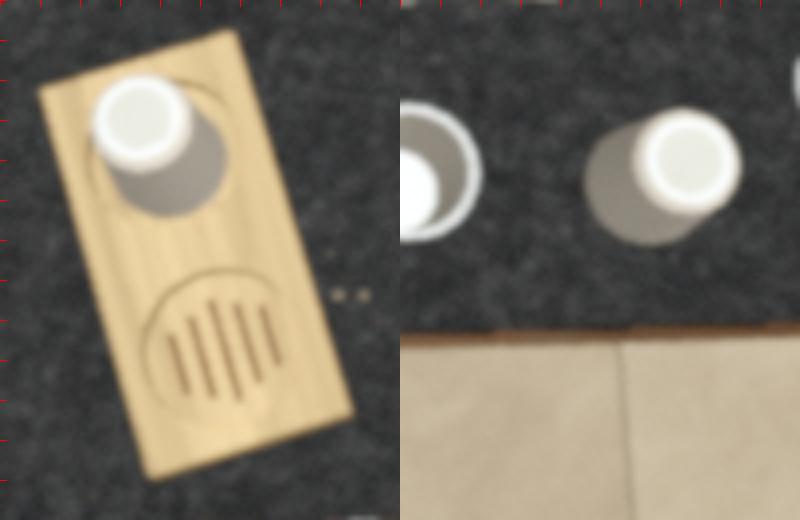

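```bash
cat > h.py <<'E'
import numpy as np
from plant import vision
from scipy.spatial.transform import Rotation as R
def ray(s,u,v,z):
    d=R.from_quat(s["rotation"]).as_matrix()@[(u-s["cx"])/s["fx"],(v-s["cy"])/s["fy"],1] 
    p=np.array(s["position"]); return p+d*(z-p[2])/d[2]
E
python3 - <<'E'
from h import *
np.set_printoptions(precision=4,suppress=True)
s=vision.snapshot("top")
f=lambda x,y,ox,oy,z: ray(s,(x+.5)/4-.5+ox,(y+.5)/4-.5+oy,z)
C=np.array([f(x,y,170,145,.024) for x,y in((38,88),(236,30),(355,412),(150,480))])
print(C,C.mean(0)); 
ax=(C[2]+C[3]-C[0]-C[1])/2;L=np.linalg.norm(ax);W=np.linalg.norm((C[1]+C[2]-C[0]-C[3])/2)
print(L,W,np.degrees(np.arctan2(ax[1],ax[0])),"pocket",C.mean(0)+ax/L*.058,"dried",C.mean(0)-ax/L*.058)
print("dried foot",f(138,122,170,145,.095))
print("washed foot",f(290,160,330,190,.085),"mouth",f(246,184,330,190,0))
print("used rim",ray(s,332,233,.085), "garlic",ray(s,297,206,.03))
st=R.from_quat([9.88780181e-01,1.49375603e-01,-2.01095317e-04,-8.00986453e-04]).as_matrix();print(st)
E
```

```text
[[ 0.6151  0.1537  0.024 ]
 [ 0.6463  0.0419  0.024 ]
 [ 0.4266 -0.0227  0.024 ]
 [ 0.3935  0.0873  0.024 ]] [0.5204 0.0651 0.024 ]
0.23015476548359887 0.11544938129558824 -163.46067224156477 pocket [0.4648 0.0485 0.024 ] dried [0.576  0.0816 0.024 ]
dried foot [0.5712 0.0819 0.095 ]
washed foot [ 0.4474 -0.3177  0.085 ] mouth [ 0.4473 -0.3179  0.    ]
used rim [ 0.4448 -0.1757  0.085 ] garlic [ 0.5147 -0.1091  0.03  ]
[[ 0.9554  0.2954 -0.0006]
 [ 0.2954 -0.9554  0.0015]
 [-0.0002 -0.0016 -1.    ]]
```

The dried cup's measured foot agrees with the tray geometry to 5 mm, which is within the pocket's play. The cup's mouth and foot agree on (0.447, -0.318), and the present yaw already lies across the tray. Moving above the cup.

>>> {"op": "step_arm", "data": {
  "steps": [
    [[3.3,-1.9,0],[0,0,0]],
    [[3.3,-1.9,0],[0,0,0]],
    [[3.3,-1.9,0],[0,0,0]],
    [[3.3,-1.9,0],[0,0,0]],
    [[3.3,-1.9,0],[0,0,0]],
    [[3.3,-1.9,0],[0,0,0]],
    [[3.3,-1.9,0],[0,0,0]],
    [[3.3,-1.9,0],[0,0,0]],
    [[3.3,-1.9,0],[0,0,0]],
    [[3.6,-1.8,0],[0,0,0]],
    [[0,0,0],[0,0,0]],
    [[0,0,0],[0,0,0]]
  ],
  "claw": 1
}}

```text
clock: 1.65
tool_pos: [0.4462, -0.3187, 0.2575]
eef_rot: [0.989, 0.149, -0.001, 0.0]
contact_force: [-0.2, 0.5, 0.5]
opening: 0.997
finger_force: 0.0
```

```bash
python3 - <<'E'
from h import *
from plant import sensors
import cv2
np.set_printoptions(precision=4,suppress=True)
s=vision.snapshot("wrist");cv2.imwrite("pics/w1.png",s["img"][:,:,::-1])
print(s["fx"],s["cx"],s["cy"],s["position"],s["rotation"])
st=sensors.get_state();print(st["clock"],st["tool_pos"],R.from_quat(st["eef_rot"]).as_matrix())
T=np.append
def proj(p):
    c=R.from_quat(s["rotation"]).as_matrix().T@(np.array(p)-s["position"]); return c[0]/c[2]*s["fx"]+s["cx"],c[1]/c[2]*s["fy"]+s["cy"]
print(proj([.4473,-.3178,.085]),proj([.4473,-.3178,0]))
E
```

```text
358.64971263558203 272.9115647448525 209.26772156509125 [ 0.5116 -0.2989  0.3856] [ 0.7968 -0.5888 -0.0811  0.1093]
1.7 [ 0.4458 -0.3192  0.2575] [[ 0.9559  0.2937 -0.0013]
 [ 0.2937 -0.9559 -0.0006]
 [-0.0014  0.0002 -1.    ]]
(np.float64(272.15213512297515), np.float64(190.01004844505982)) (np.float64(272.35921774421263), np.float64(172.94684129485125))
```

View pics/w1.png

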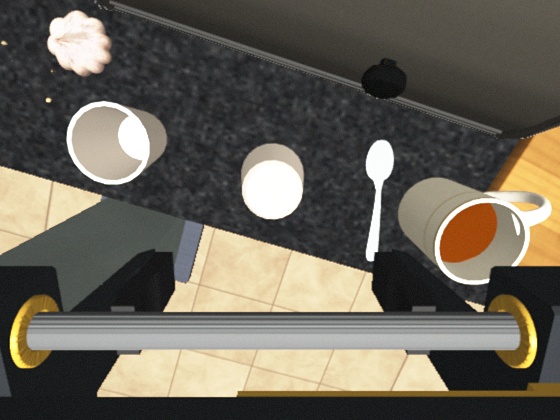

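The foot appears at (272,189), against a predicted (272,190), so the position is confirmed. The mug at the right stays outside the body's half-length. Descending.

>>> {"op": "step_arm", "data": {
  "steps": [
    [[0.15,-0.1,2.5],[0,0,0]],
    [[0,0,2.5],[0,0,0]],
    [[0,0,2.5],[0,0,0]],
    [[0,0,2.5],[0,0,0]],
    [[0,0,2.5],[0,0,0]],
    [[0,0,2.5],[0,0,0]],
    [[0,0,2],[0,0,0]],
    [[0,0,1.5],[0,0,0]],
    [[0,0,1.2],[0,0,0]],
    [[0,0,0.8],[0,0,0]],
    [[0,0,0],[0,0,0]],
    [[0,0,0],[0,0,0]]
  ]
}}

```text
clock: 3.2
tool_pos: [0.4484, -0.317, 0.0532]
eef_rot: [0.989, 0.149, 0.0, 0.0]
contact_force: [-0.1, 0.1, -0.1]
opening: 0.998
finger_force: 0.0
```

>>> {"op": "step_arm", "data": {
  "steps": [
    [[0,0,0],[0,0,0]],
    [[0,0,0],[0,0,0]],
    [[0,0,0],[0,0,0]],
    [[0,0,0],[0,0,0]],
    [[0,0,0],[0,0,0]],
    [[0,0,0],[0,0,0]],
    [[0,0,0],[0,0,0]],
    [[0,0,0],[0,0,0]]
  ],
  "claw": -1,
  "grip_force": 20
}}

```text
clock: 4.2
tool_pos: [0.4482, -0.3169, 0.0528]
eef_rot: [0.989, 0.149, 0.0, 0.0]
contact_force: [-1.0, -0.0, 3.1]
opening: 0.682
finger_force: 20.0
```

Opening 60 mm matches the cup's 59 mm. Lifting.

>>> {"op": "step_arm", "data": {
  "steps": [
    [[0,0,-0.5],[0,0,0]],
    [[0,0,-1],[0,0,0]],
    [[0,0,-1.5],[0,0,0]],
    [[0,0,-2],[0,0,0]],
    [[0,0,-2],[0,0,0]],
    [[0,0,-2],[0,0,0]],
    [[0,0,-2],[0,0,0]],
    [[0,0,-1.5],[0,0,0]],
    [[0,0,-1],[0,0,0]],
    [[0,0,-0.5],[0,0,0]],
    [[0,0,0],[0,0,0]],
    [[0,0,0],[0,0,0]]
  ]
}}

```text
clock: 5.7
tool_pos: [0.4477, -0.3167, 0.1922]
eef_rot: [0.989, 0.149, -0.0, -0.0]
contact_force: [0.6, 0.0, -0.5]
opening: 0.686
finger_force: 19.9
```

```bash
python3 - <<'E'
from h import *
import cv2
s=vision.snapshot("scene");cv2.imwrite("pics/s2.png",s["img"][:,:,::-1])
E
```

```text
(no output)
```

View pics/s2.png

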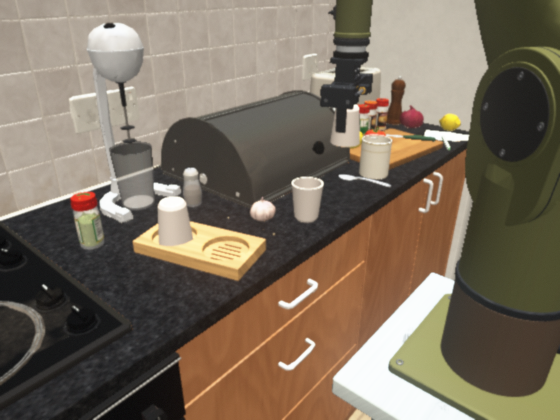

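The cup is held plumb, at about (345,128). Carrying it over the used cup to above the pocket, with its mouth at about 0.14 m.

>>> {"op": "step_arm", "data": {
  "steps": [
    [[0.6,-1.9,0],[0,0,0]],
    [[1.25,-3.4,0],[0,0,0]],
    [[1.25,-3.4,0],[0,0,0]],
    [[1.25,-3.4,0],[0,0,0]],
    [[1.25,-3.4,0],[0,0,0]],
    [[1.25,-3.4,0],[0,0,0]],
    [[1.25,-3.4,0],[0,0,0]],
    [[1.25,-3.4,0],[0,0,0]],
    [[1.25,-3.4,0],[0,0,0]],
    [[1.25,-3.4,0],[0,0,0]],
    [[0.6,-1.9,0],[0,0,0]],
    [[0,0,0],[0,0,0]]
  ]
}}

```text
clock: 7.25
tool_pos: [0.4646, 0.0514, 0.1926]
eef_rot: [0.988, 0.152, -0.0, -0.001]
contact_force: [0.1, 0.0, -1.1]
opening: 0.685
finger_force: 19.9
```

>>> {"op": "step_arm", "data": {
  "steps": [
    [[0,0,1.5],[0,0,0]],
    [[0,0,2],[0,0,0]],
    [[0,0,2],[0,0,0]],
    [[0,0,1.5],[0,0,0]],
    [[0,0,1],[0,0,0]],
    [[0,0,0],[0,0,0]],
    [[0,0,0],[0,0,0]]
  ]
}}

```text
clock: 8.12
tool_pos: [0.4656, 0.0484, 0.1131]
eef_rot: [0.989, 0.149, 0.0, 0.0]
contact_force: [0.4, 0.8, -1.2]
opening: 0.689
finger_force: 19.9
```

```bash
python3 - <<'E'
from h import *
import cv2
np.set_printoptions(precision=4,suppress=True)
a=[]
for n in("wrist","scene"):
    s=vision.snapshot(n);i=s["img"][:,:,::-1].copy()
    M=R.from_quat(s["rotation"]).as_matrix()
    t=np.linspace(0,2*np.pi,40)
    for z,rad in((.024,.044),(.010,.044)):
        P=np.c_[.4648+rad*np.cos(t),.0485+rad*np.sin(t),0*t+z]
        c=(P-s["position"])@M; uv=c[:,:2]/c[:,2:]*[s["fx"],s["fy"]]+[s["cx"],s["cy"]]
        print(n,uv.mean(0))
        for u in uv:
            if abs(u).max()<2000: cv2.circle(i,tuple(int(x) for x in np.round(u)),0,(0,0,255),-1)
    if n=="scene": i=cv2.resize(i[150:290,120:300],(560,436),interpolation=2)[:420]
    a.append(i)
cv2.imwrite("pics/w3.png",a[0]);cv2.imwrite("pics/s3.png",a[1])
E
```

```text
wrist [272.6299 218.6947]
wrist [272.652  212.6725]
scene [224.6801 246.3066]
scene [225.0464 252.6515]
```

View pics/w3.png

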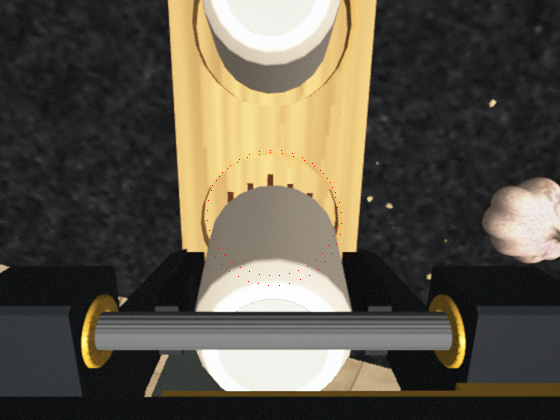

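View pics/s3.png

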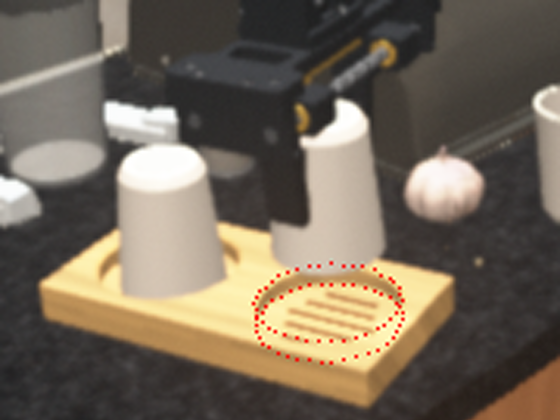

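The predicted pocket rim (dotted) coincides with the real one in both views, and the cup is centred over it. Lowering, then the last millimetres slowly.

>>> {"op": "step_arm", "data": {
  "steps": [
    [[0,0,1],[0,0,0]],
    [[0,0,1.2],[0,0,0]],
    [[0,0,1],[0,0,0]],
    [[0,0,0.7],[0,0,0]],
    [[0,0,0.4],[0,0,0]],
    [[0,0,0.3],[0,0,0]],
    [[0,0,0.1],[0,0,0]],
    [[0,0,0],[0,0,0]],
    [[0,0,0],[0,0,0]],
    [[0,0,0],[0,0,0]]
  ]
}}

```text
clock: 9.48
tool_pos: [0.4655, 0.0486, 0.0659]
eef_rot: [0.989, 0.149, 0.0, 0.0]
contact_force: [0.1, -0.1, -1.7]
opening: 0.685
finger_force: 19.9
```

>>> {"op": "step_arm", "data": {
  "steps": [
    [[0,0,0.1],[0,0,0]],
    [[0,0,0.1],[0,0,0]],
    [[0,0,0.1],[0,0,0]],
    [[0,0,0],[0,0,0]],
    [[0,0,0],[0,0,0]],
    [[0,0,0],[0,0,0]]
  ]
}}

```text
clock: 10.22
tool_pos: [0.4654, 0.0486, 0.0628]
eef_rot: [0.989, 0.149, 0.0, 0.0]
contact_force: [-1.2, 0.0, 3.5]
opening: 0.684
finger_force: 20.1
```

The force turned upward by about 5 N at exactly the floor height, so the cup is seated. Releasing and rising.

>>> {"op": "step_arm", "data": {
  "steps": [
    [[0,0,0],[0,0,0]],
    [[0,0,0],[0,0,0]],
    [[0,0,0],[0,0,0]],
    [[0,0,0],[0,0,0]],
    [[0,0,0],[0,0,0]],
    [[0,0,0],[0,0,0]],
    [[0,0,0],[0,0,0]],
    [[0,0,0],[0,0,0]]
  ],
  "claw": 1
}}

```text
clock: 11.22
tool_pos: [0.4654, 0.0486, 0.0627]
eef_rot: [0.989, 0.149, 0.0, 0.0]
contact_force: [-0.7, 0.6, -0.0]
opening: 0.996
finger_force: 0.0
```

>>> {"op": "step_arm", "data": {
  "steps": [
    [[0,0,-0.5],[0,0,0]],
    [[0,0,-1],[0,0,0]],
    [[0,0,-2],[0,0,0]],
    [[0,0,-2],[0,0,0]],
    [[0,0,-2],[0,0,0]],
    [[0,0,-2],[0,0,0]],
    [[0,0,-2],[0,0,0]],
    [[0,0,-2],[0,0,0]],
    [[0,0,-2],[0,0,0]],
    [[0,0,0],[0,0,0]],
    [[0,0,0],[0,0,0]]
  ]
}}

```text
clock: 12.6
tool_pos: [0.465, 0.0485, 0.2175]
eef_rot: [0.989, 0.149, -0.0, 0.0]
contact_force: [-0.0, -0.4, -0.0]
opening: 0.999
finger_force: 0.0
```

```bash
python3 - <<'E'
from h import *
import cv2
a=vision.snapshot("wrist")["img"];b=vision.snapshot("scene")["img"]
i=np.hstack([cv2.resize(a,(400,300)),cv2.resize(b[120:288,110:334],(400,300))])
cv2.imwrite("pics/f4.png",i[:,:,::-1])
E
```

```text
(no output)
```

View pics/f4.png

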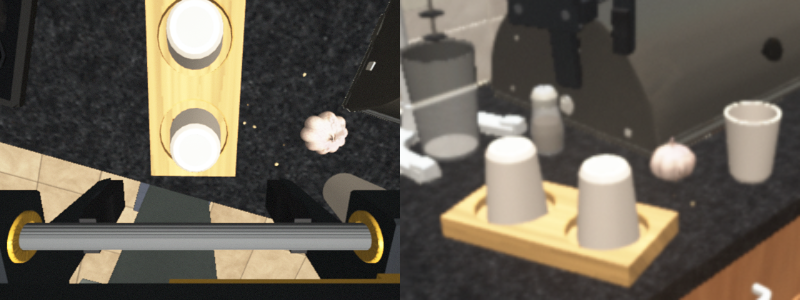

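Both cups stand upright in their pockets (the washed one at about (608,200) in the right half), the used cup is untouched at (752,140), and the gripper is clear. Handing in.

```bash
python3 -c "
from plant import finish_job
print(finish_job())"
```

```text
the job is handed in; nothing more can be done
None
```

The washed cup is standing mouth down in the empty pocket of the tray, set down gently, with the other two cups left as they were; the job was handed in at about 12.7 s, and no verdict was returned.

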